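Turn the ring stands round for the customer

TASK

Move the four ring stands from the steel tray onto the clear acrylic riser in reverse order, so that the customer across the counter sees the row as you see it now: the stand at the left end of the tray goes to the riser's right-end seat, the second from the left to the second seat from the right, and so on (left and right as seen from the robot). Set each one upright in the middle of its white seat, let go of it and leave it standing still; do not topple a stand or shift the rose-gold dish.

Things in the scene. Friction and masses are not known exactly. Their poses are not given: they have to be found in the camera images.
- cone: Loose ring stand, one of the row of four, on a black pad of the steel tray at the start. A white resin ring cone: round foot 36 mm across and 8 mm high, round stem 24 mm across from 8 to 36 mm height, then a cone that narrows to an 8 mm tip at 62 mm. Origin: centre of its underside; z up. It stands roughly square to its pad. 50 to 170 g.
- bar: Loose ring stand, one of the row of four, on a black pad of the steel tray at the start. A silver-tone steel sizing bar standing upright: square foot 36 x 36 x 8 mm, square shaft 22 x 22 mm up to 58 mm height with four thin dark lines round it, sides along its x and y axes. Origin: centre of its underside; z up. It stands roughly square to its pad. 50 to 170 g.
- block: Loose ring stand, one of the row of four, on a black pad of the steel tray at the start. A white resin ring block: 34 x 34 mm and 42 mm high, sides along its x and y axes, with an 8 mm deep, 8 mm wide slot across its top along its x axis. Origin: centre of its underside; z up. It stands roughly square to its pad. 50 to 170 g.
- tbar: Loose ring stand, one of the row of four, on a black pad of the steel tray at the start. A rose-gold plated T-stand: round foot 36 mm across and 8 mm high, round post 18 mm across up to 50 mm height, and a round cross-bar on top, 10 mm thick and 46 mm long along its y axis, centred at height 53 mm (top 58 mm). Origin: centre of its underside; z up. It stands roughly square to its pad. 50 to 170 g.
- pad_cone: Fixed black rubber pad, 46 x 46 x 3 mm, under the cone at the start (all pads look alike). Origin: centre of its underside; pad top 13 mm above the table. Its y axis runs along the row to the robot's left, x across it, away from the robot. The four pads lie in a row 62 mm apart on a flat rimless steel tray, 62 x 250 x 10 mm; the order of the stands differs every time.
- pad_bar: Fixed black rubber pad, 46 x 46 x 3 mm, under the bar at the start (all pads look alike). Origin: centre of its underside; pad top 13 mm above the table. Its y axis runs along the row to the robot's left, x across it, away from the robot. The four pads lie in a row 62 mm apart on a flat rimless steel tray, 62 x 250 x 10 mm; the order of the stands differs every time.
- pad_block: Fixed black rubber pad, 46 x 46 x 3 mm, under the block at the start (all pads look alike). Origin: centre of its underside; pad top 13 mm above the table. Its y axis runs along the row to the robot's left, x across it, away from the robot. The four pads lie in a row 62 mm apart on a flat rimless steel tray, 62 x 250 x 10 mm; the order of the stands differs every time.
- pad_tbar: Fixed black rubber pad, 46 x 46 x 3 mm, under the tbar at the start (all pads look alike). Origin: centre of its underside; pad top 13 mm above the table. Its y axis runs along the row to the robot's left, x across it, away from the robot. The four pads lie in a row 62 mm apart on a flat rimless steel tray, 62 x 250 x 10 mm; the order of the stands differs every time.
- riser: Fixed clear acrylic riser, flat and rimless, 66 mm (x) by 256 mm (y), top 30 mm above the table. Origin: on the table under its centre; y runs along it to the robot's left, x across it, away from the robot. On top are four flush white discs, the seats, 46 mm across with grey edges, centred at x = 0 and y = -93, -31, +31, +93 mm. It may be the nearer or farther of the two racks.
- dish: Rose-gold plated ring dish, loose, 68 mm across and 16 mm high, beside the left end of the steel tray. Origin: centre of its underside. Not part of the job.
Things that resemble listed ones, but are neither listed nor needed, are in the scene too. What is shaped like the bar but orange is not meant. Leave any orange look-alike of the tbar alone.

How it is judged:
By the outcome, as a careful person would: the job done as asked, in the order asked, and still so for the second after the job is handed in, with the robot touching nothing.
It also fails if it takes over 83 s, if anything falls off the work surface, if the arm or the gripper's body presses on something with over 40 N, if the wrist force passes 120 N, or if a joint passes its speed limit or range.

ROBOT

A 6-joint arm with a two-finger parallel gripper is mounted at the origin on the work surface. World frame = base frame: x ahead of the robot, y to its left, z up, the work surface at z = 0. Lengths are in m, angles in rad, forces in N, time in s.
With the tool pointing down it reaches from about 0.3 to 0.775 m from the base axis. Payload 14.6 kg.
Tool frame: the origin (TCP) lies at the very end of the fingers, on their centre line; the grasp point (between the pads) lies 19 mm behind it (grip_depth is the distance from the TCP to the grasp point, in m); z points along the fingers, y is the line along which they close (so a half turn about z gives the same grasp; the last joint's range is limited). The gripper opens to 85 mm and grips with 20 to 120 N. Pads are 22 mm wide; open, the fingers measure 114 mm over their backs; the gripper's body (76 mm by 85 mm) begins 54 mm behind the grasp point. The pads swing forward as they close: fully open they stand 13 mm farther back than shut.
Start: joints at [1.247, 0.3, 1.521, -0, 1.321, -0.067], TCP at [0.14, 0.532, 0.231] pointing down, gripper open.
Joint ranges: [-3.03, 3.03], [-0.79, 2.21], [0.23, 2.52], [-1.04, 4.18], [0, 3.07], [-2.55, 2.55]. Speed limits (rad/s): [2.22, 2.22, 2.57, 3.14, 3.14, 3.14].

INTERFACE

Orientations are given as a unit quaternion [x, y, z, w].
In Python, from plant import get_state, snapshot, close_job, grip_depth gives the robot as it stands.
- The arm moves only by the tool inch_along, called after "Request:" as name(argument=value, ...) on one line, values as JSON. Schema: {"type":"object","properties":{"segments":{"type":"array","items":{"type":"object","properties":{"sx":{"type":"number"},"sy":{"type":"number"},"sz":{"type":"number"},"ax":{"type":"number"},"ay":{"type":"number"},"az":{"type":"number"}},"additionalProperties":false},"minItems":1,"maxItems":8},"finger_gap":{"type":"number"},"only":{"type":"string"},"quiet":{"type":"boolean"},"lines":{"type":"string"}},"required":["segments"],"additionalProperties":false}. segments is a list of rows, 1 to 8 of them, each an object with the fields sx, sy, sz (the shift in cm), ax, ay, az (a rotation vector in rad); a field left out counts as zero; each row is the pose to reach, as a shift and turn from the pose commanded when the call began, along the tool's axes at that moment; what a row does not reach only later rows make up. A row lasts 1/12 s, in which the tool goes at most 0.0417 m and 0.125 rad, less where a joint would pass 70% of its speed; a pose out of reach is approached as far as the arm can. finger_gap is the opening from 0.0 (shut) to 1.0 (fully open), set as the call begins (left out keeps the last). The fingers move at their own pace and stop on an object; the grip force is fixed at half the most. Time passes only in rows, so rows that do not move let the fingers close. The tool returns the time, the measured TCP pose, the force, the opening and the grip force at its end. only (a regular expression) keeps the lines of the reply that match it, lines (a string "A,B") keeps lines A to B, and quiet returns only ok. Input that does not fit is refused with a message, and nothing moves.
- get_state(): the state, without advancing time (a new reading comes with each control period).
- snapshot(name): name is "side" or "top"; returns a dict with "image" (384x512x3 uint8, red, green, blue), "fx", "fy", "cx", "cy" (pixels), "rvec" (rotation vector, rad) and "tvec" (3), from world to camera coordinates, as OpenCV has them. Camera axes: x right, y down, z forward; pixel columns grow to the right and rows downward; lengths in m; the calibration is good to about 2 mm. A picture is of the moment at which its call begins. There is no depth.
- close_job(): hands the job in; it is judged then, once.
The state is a dict: "time_s": time; "q": joint angles; "joint_vel": joint speeds; "effort": joint torques, N m; "tool_pos": TCP position; "tool_rot": TCP orientation; "ft_force": force on the tool from outside, world axes, zero at the start; "ft_torque": the same for the moment, N m; "grip_width": opening from 0.0 (shut) to 1.0 (fully open); "grasp_force": force on a finger pad.
Only numpy, scipy, OpenCV 4.12 (cv2) and the standard library are available. Lean on these libraries where they do the work, as an engineer would, in place of code of your own. Each camera call takes 0.05 s, during which the arm holds its last target. There are 200 camera calls.

## Working session

There is one attempt and no reset: what is moved stays moved. The work goes in short steps, Python scripts to look and compute and a tool call to move; the robot and the scene stay as the last step left them, time stands still between calls to the robot, and variables do not carry over. Pictures are saved under pics/ and viewed, at most 14 in all, crops included, and the job is handed in when it is done.

```bash
ls; mkdir -p pics; cat > h.py <<'E'
import numpy as np, cv2
from plant import get_state, snapshot, close_job, grip_depth
def snap(n,f=None):
    s=snapshot(n)
    if f: cv2.imwrite('pics/'+f,s['image'][:,:,::-1])
    return s
def ray(s,u,v,z):
    R=cv2.Rodrigues(np.array(s['rvec'],float))[0];t=np.array(s['tvec'],float).ravel()
    d=R.T@np.array([(u-s['cx'])/s['fx'],(v-s['cy'])/s['fy'],1]);c=-R.T@t
    return c+d*(z-c[2])/d[2]
def proj(s,p):
    R=cv2.Rodrigues(np.array(s['rvec'],float))[0];q=R@np.array(p)+np.array(s['tvec'],float).ravel()
    return np.array([s['fx']*q[0]/q[2]+s['cx'],s['fy']*q[1]/q[2]+s['cy']])
E
python3 - <<'E'
from h import *
for n in('top','side'):
    s=snap(n,n+'0.png');R=cv2.Rodrigues(np.array(s['rvec']))[0];print(n,s['fx'],-R.T@np.array(s['tvec']).ravel(),R.round(2).tolist())
st=get_state();print(st['tool_pos'],st['tool_rot'],st['time_s'],st['grip_width'],grip_depth)
E
```

```text
pics
top 485.1971487031191 [0.41772025 0.0358677  0.81854671] [[0.0, -1.0, 0.03], [-0.99, -0.01, -0.11], [0.11, -0.03, -0.99]]
side 363.7620034302543 [0.40870026 0.52994765 0.54835097] [[-0.99, -0.16, -0.02], [-0.11, 0.7, -0.71], [0.13, -0.7, -0.71]]
[0.13961943 0.53176034 0.23076268] [ 1.28026758e-01  9.91770569e-01 -5.25671558e-04 -1.02823034e-04] 0.1 0.9980365639377886 0.0187
```

View pics/top0.png

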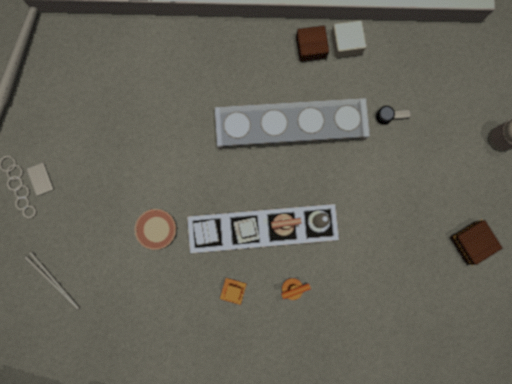

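View pics/side0.png

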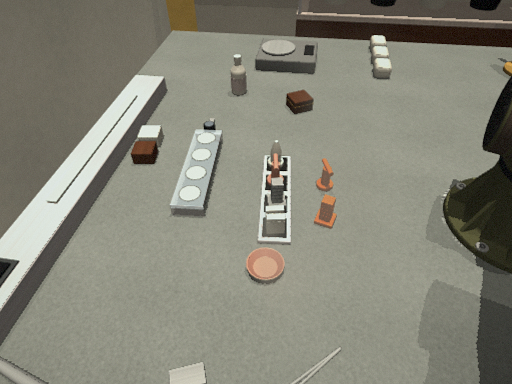

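```bash
python3 - <<'E'
import cv2,numpy as np
a=cv2.imread('pics/top0.png')[195:310,180:345];b=cv2.imread('pics/side0.png')[130:250,240:345]
cv2.imwrite('pics/c1.png',cv2.resize(a,None,fx=4.8,fy=4.8,interpolation=cv2.INTER_CUBIC));cv2.imwrite('pics/c2.png',cv2.resize(b,None,fx=5,fy=5,interpolation=cv2.INTER_CUBIC))
E
```

```text
(no output)
```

View pics/c1.png

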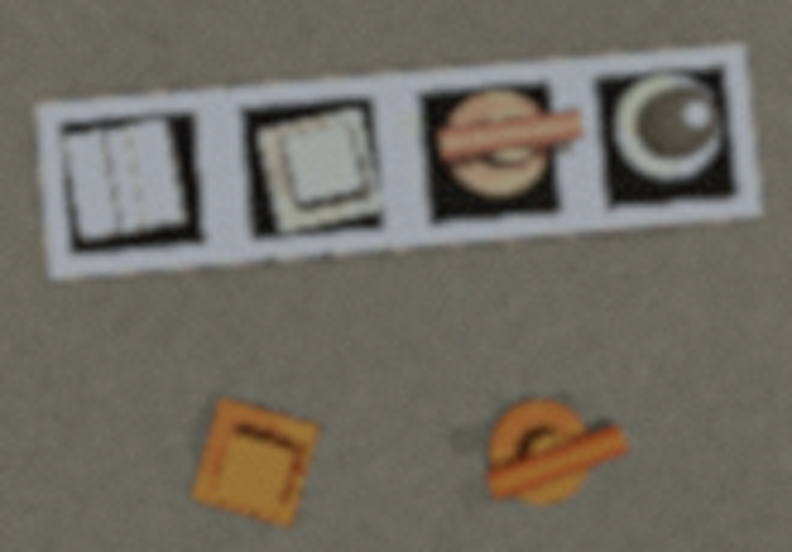

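View pics/c2.png

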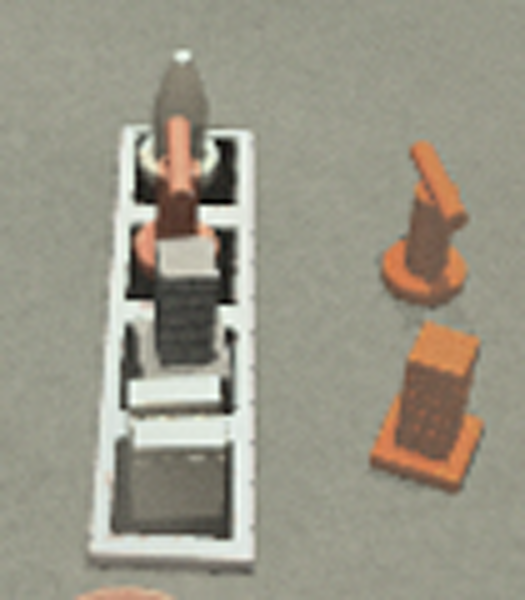

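Top view shows, left to right: block (205,232), bar (246,230), tbar (285,224), cone (319,221). The riser is the farther rack, with seats from (236,125) to (347,118). The orange look-alikes are nearer the robot, at about (234,292) and (294,290). The side view confirms this order.

```bash
cat > m.py <<'E'
from h import *
def seats(s):
    g=cv2.cvtColor(s['image'],cv2.COLOR_RGB2GRAY)
    m=np.zeros_like(g);m[105:140,222:362]=(g[105:140,222:362]>np.percentile(g[105:140,222:362],72))*255
    out=[]
    for c in cv2.findContours(m,cv2.RETR_EXTERNAL,cv2.CHAIN_APPROX_NONE)[0]:
        if cv2.contourArea(c)>200: (u,v),r=cv2.minEnclosingCircle(c);M=cv2.moments(c);out.append((M['m10']/M['m00'],M['m01']/M['m00'],r))
    return sorted(out)
E
python3 - <<'E'
from m import *
s=snap('top');im=s['image']
S=seats(s);print(np.round(S,1).tolist())
P=np.array([ray(s,u,v,.03) for u,v,_ in S]);print(P.round(4).tolist())
d=P[0]-P[-1];print('riser c',P.mean(0),'yaw',np.degrees(np.arctan2(-d[0],d[1])),np.linalg.norm(d))
f=lambda X,Y,z:ray(s,180+(X+.5)/4.8-.5,195+(Y+.5)/4.8-.5,z)
def q(n,pts,z):
    W=np.array([f(X,Y,z) for X,Y in pts]);e=W[1]-W[0]
    print(n,W.mean(0).round(4),'dir',np.degrees(np.arctan2(e[1],e[0])).round(1),'len',np.linalg.norm(e).round(4))
q('block',[(62,135),(168,120),(187,225),(82,243)],.055)
q('bartop',[(285,140),(360,132),(370,200),(297,210)],.071)
q('barfoot',[(258,120),(360,108),(383,215),(278,232)],.021)
q('tbar',[(440,145),(582,122)],.068)
q('tfoot',[(438,145),(555,145)],.021);q('tfootv',[(496,90),(496,200)],.021)
q('cfoot',[(614,130),(722,130)],.021);q('ctip',[(695,113),(695,114)],.075)
q('tray',[(38,103),(745,45),(762,213),(50,280)],.01)
for n,p in dict(p1=[(62,122),(195,112),(203,240),(72,253)],p4=[(598,76),(722,66),(737,197),(608,207)]).items(): q(n,p,.013)
# black mask pads / tbar mask
hsv=cv2.cvtColor(im,cv2.COLOR_RGB2HSV)
print(hsv[224,285],hsv[228,153],hsv[290,234])
E
```

```text
[[236.6, 124.6, 11.2], [273.8, 122.4, 11.2], [310.5, 120.1, 11.0], [347.2, 117.9, 10.7]]
[[0.6307, 0.0408, 0.03], [0.6353, -0.0212, 0.03], [0.6401, -0.0827, 0.03], [0.6449, -0.1446, 0.03]]
riser c [ 0.63776315 -0.05191753  0.03      ] yaw 4.377188951735061 0.18595300312970398
block [0.4506 0.0876 0.055 ] dir -81.5 len 0.0349
bartop [0.4536 0.0216 0.071 ] dir -83.5 len 0.0242
barfoot [0.4566 0.0235 0.021 ] dir -82.9 len 0.0352
tbar [ 0.466  -0.0376  0.068 ] dir -80.4 len 0.0467
tfoot [ 0.4651 -0.0372  0.021 ] dir -89.6 len 0.0403
tfootv [ 0.4651 -0.037   0.021 ] dir 179.9 len 0.0378
cfoot [ 0.4706 -0.0964  0.021 ] dir -89.6 len 0.0374
ctip [ 0.4724 -0.0962  0.075 ] dir 179.3 len 0.0003
tray [ 0.4604 -0.0049  0.01  ] dir -84.9 len 0.2478
p1 [0.4521 0.0876 0.013 ] dir -85.3 len 0.0459
p4 [ 0.469  -0.0971  0.013 ] dir -85.0 len 0.0437
[ 11 102 147] [ 21  61 159] [ 18 162 151]
```

```bash
cat > g.py <<'E'
import sys
from h import *
from scipy.spatial.transform import Rotation as R
def go(x,y,z,yaw):
    st=get_state();p=np.array(st['tool_pos']);r=R.from_quat(st['tool_rot'])
    c,s=np.cos(np.radians(yaw)),np.sin(np.radians(yaw))
    g=R.from_matrix(np.array([[-s,c,0],[c,s,0],[0,0,-1]]))
    print('d',r.inv().apply(np.array([x,y,z])-p).round(4),'rot',(r.inv()*g).as_rotvec().round(4),'t',round(st['time_s'],2))
if __name__=='__main__': go(*map(float,sys.argv[1:]))
E
python3 g.py .4506 .0876 .16 8.5
```

```text
d [-0.4136 -0.3506  0.0711] rot [-8.0000e-04  4.0000e-04  1.1656e+00] t 0.15
```

Careful with the scale: shifts go in cm. That gives: -0.4136 m is -41.36, -0.3506 m is -35.06.

Request:
inch_along(segments=[{"sx":-41.36,"sy":-35.06,"sz":7.11,"az":1.1656},{"sx":-41.36,"sy":-35.06,"sz":7.11,"az":1.1656},{"sx":-41.36,"sy":-35.06,"sz":7.11,"az":1.1656},{"sx":-41.36,"sy":-35.06,"sz":7.11,"az":1.1656},{"sx":-41.36,"sy":-35.06,"sz":7.11,"az":1.1656},{"sx":-41.36,"sy":-35.06,"sz":7.11,"az":1.1656},{"sx":-41.36,"sy":-35.06,"sz":7.11,"az":1.1656},{"sx":-41.36,"sy":-35.06,"sz":7.11,"az":1.1656}], finger_gap=0.75)

```text
time_s: 0.82
tool_pos: [0.3298, 0.2594, 0.1878]
tool_rot: [0.59, 0.807, 0.0, 0.0]
ft_force: [1.2, 0.9, -0.5]
grip_width: 0.748
grasp_force: 0.0
```

```bash
python3 g.py .4506 .0876 .16 8.5
```

```text
d [-0.2003  0.063   0.0278] rot [ 0.0003 -0.      0.1598] t 0.82
```

In the tool's units: -0.19 m is -19, 0.063 m is 6.3.

Request:
inch_along(segments=[{"sx":-19,"sy":6.3,"sz":2.6,"az":0.155},{"sx":-19,"sy":6.3,"sz":2.6,"az":0.155},{"sx":-19,"sy":6.3,"sz":2.6,"az":0.155},{"sx":-19,"sy":6.3,"sz":2.6,"az":0.155},{"sx":-19,"sy":6.3,"sz":2.6,"az":0.155},{"sx":-19,"sy":6.3,"sz":2.6,"az":0.155},{"sx":-19,"sy":6.3,"sz":2.6,"az":0.155},{"sx":-19,"sy":6.3,"sz":2.6,"az":0.155}])

```text
time_s: 1.48
tool_pos: [0.4475, 0.1002, 0.1618]
tool_rot: [0.649, 0.761, -0.0, -0.0]
ft_force: [0.0, 0.3, -0.5]
grip_width: 0.749
grasp_force: 0.0
```

```bash
python3 g.py .4506 .0876 .017 8.5
```

```text
d [-0.0129  0.0011  0.1448] rot [-0.0006 -0.0001  0.0102] t 1.48
```

Align, and take a top picture to check the gripper against the block before descending.

In the tool's units: 0.09 m is 9, 0.05 m is 5.

Request:
inch_along(segments=[{"sx":-1.29,"sy":0.11,"sz":5,"az":0.01},{"sx":-1.29,"sy":0.11,"sz":5,"az":0.01},{"sx":-1.29,"sy":0.11,"sz":9,"az":0.01},{"sx":-1.29,"sy":0.11,"sz":9,"az":0.01}])

```text
time_s: 1.82
tool_pos: [0.4476, 0.0878, 0.0673]
tool_rot: [0.652, 0.758, -0.003, -0.003]
ft_force: [-0.9, 0.1, -2.3]
grip_width: 0.751
grasp_force: 0.0
```

```bash
python3 g.py .4506 .0876 .017 8.5; python3 - <<'E'
from h import *
a=snap('top')['image'][170:290,130:350,::-1];b=snap('side')['image'][110:260,200:380,::-1]
a=cv2.resize(a,(660,360));b=cv2.resize(b,(432,360))
cv2.imwrite('pics/pre.png',cv2.resize(np.hstack([a,b]),(800,264)))
E
```

```text
d [-0.0007  0.0034  0.0502] rot [-0.009  -0.0004  0.0019] t 1.82
```

View pics/pre.png

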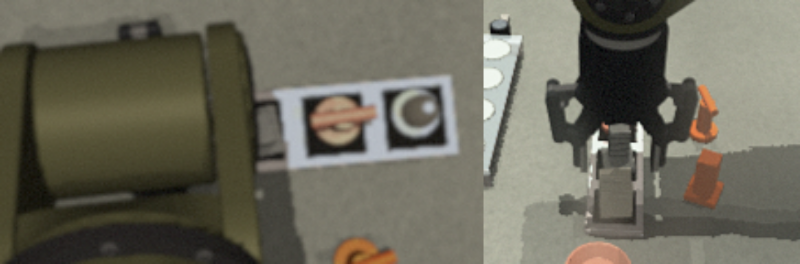

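The side view shows the fingers straddling the block at about (610,165), clear of the neighbours, so I'll descend and close.

Request:
inch_along(segments=[{"sy":0.2,"sz":3},{"sy":0.2,"sz":4.5},{"sy":0.2,"sz":5},{"sy":0.2,"sz":5}])

```text
time_s: 2.25
tool_pos: [0.4533, 0.0881, 0.0229]
tool_rot: [0.652, 0.758, 0.0, 0.0]
ft_force: [-0.3, 0.0, 0.8]
grip_width: 0.754
grasp_force: 0.0
```

Request:
inch_along(segments=[{},{},{},{},{},{}], finger_gap=0)

```text
time_s: 2.75
tool_pos: [0.4538, 0.0879, 0.0236]
tool_rot: [0.653, 0.758, 0.001, 0.001]
ft_force: [-2.9, 0.2, 11.8]
grip_width: 0.387
grasp_force: 59.9
```

In the tool's units: -0.12 m is -12, -0.1 m is -10.

Request:
inch_along(segments=[{"sz":-2},{"sz":-6},{"sz":-10},{"sz":-12},{"sz":-12},{"sz":-12}])

```text
time_s: 3.25
tool_pos: [0.4534, 0.0878, 0.1434]
tool_rot: [0.652, 0.758, 0.001, 0.001]
ft_force: [-0.7, 0.4, -0.1]
grip_width: 0.388
grasp_force: 59.8
```

```bash
python3 g.py .6449 -.1446 .143 4.4
```

```text
d [-0.2582  0.1549  0.0009] rot [0.0032 0.     0.0722] t 3.25
```

In the tool's units: -0.1 m is -10, 0.1 m is 10.

Request:
inch_along(segments=[{"sx":-3.3,"sy":2,"az":0.01},{"sx":-6.7,"sy":4,"az":0.02},{"sx":-10,"sy":6,"az":0.03},{"sx":-13.3,"sy":8,"az":0.04},{"sx":-16.7,"sy":10,"az":0.05},{"sx":-20,"sy":12,"az":0.06},{"sx":-23.3,"sy":14,"az":0.072},{"sx":-25.82,"sy":15.49,"az":0.072}])

```text
time_s: 3.92
tool_pos: [0.6451, -0.147, 0.14]
tool_rot: [0.68, 0.733, -0.001, -0.001]
ft_force: [-1.0, -0.5, -0.8]
grip_width: 0.39
grasp_force: 59.9
```

Request:
inch_along(segments=[{},{},{}])

```text
time_s: 4.17
tool_pos: [0.6438, -0.1442, 0.1405]
tool_rot: [0.679, 0.734, -0.001, -0.001]
ft_force: [-0.2, 0.4, -1.1]
grip_width: 0.383
grasp_force: 60.0
```

```bash
python3 g.py .6449 -.1446 .043 4.4;  python3 - <<'E'
from h import *
a=snap('top')['image'][60:260,180:400,::-1];b=snap('side')['image'][70:260,140:350,::-1]
cv2.imwrite('pics/s3.png',np.hstack([cv2.resize(a,(400,364)),cv2.resize(b,(400,364))]))
E
```

```text
d [-0.0006  0.0013  0.0975] rot [-0.0023 -0.001   0.0002] t 4.17
```

View pics/s3.png

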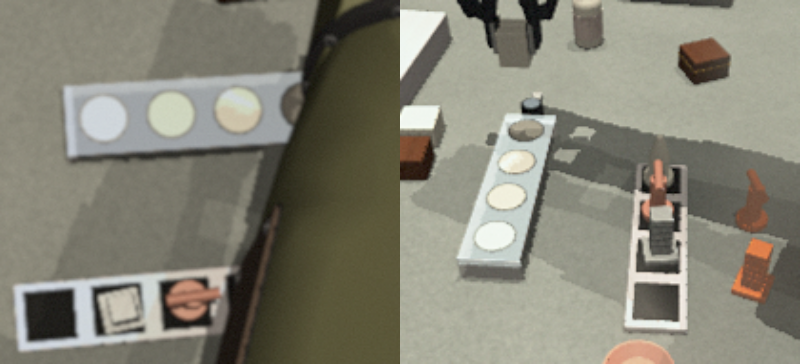

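The block is held above the right seat (side crop, 515,40).

Request:
inch_along(segments=[{"sy":0.1,"sz":3},{"sy":0.1,"sz":6},{"sy":0.1,"sz":8.5},{"sy":0.1,"sz":9.5},{"sy":0.1,"sz":9.8},{"sy":0.1,"sz":9.8},{"sy":0.1,"sz":9.8}])

```text
time_s: 4.85
tool_pos: [0.6462, -0.1445, 0.0458]
tool_rot: [0.679, 0.734, 0.001, 0.001]
ft_force: [-0.0, -0.2, -0.2]
grip_width: 0.387
grasp_force: 60.0
```

```bash
python3 -c "
from h import *
for i in range(5):
  s=get_state();print(s['tool_pos'].round(4) if hasattr(s['tool_pos'],'round') else s['tool_pos'],s['ft_force'])"
```

```text
[ 0.6462 -0.1445  0.0458] [-0.01485447 -0.160031   -0.20330842]
[ 0.6462 -0.1445  0.0458] [-0.01485447 -0.160031   -0.20330842]
[ 0.6462 -0.1445  0.0458] [-0.01485447 -0.160031   -0.20330842]
[ 0.6462 -0.1445  0.0458] [-0.01485447 -0.160031   -0.20330842]
[ 0.6462 -0.1445  0.0458] [-0.01485447 -0.160031   -0.20330842]
```

Request:
inch_along(segments=[{"sz":0.15},{"sz":0.3},{"sz":0.3}])

```text
time_s: 5.1
tool_pos: [0.6457, -0.1446, 0.0415]
tool_rot: [0.679, 0.734, 0.0, 0.0]
ft_force: [0.6, 0.4, -0.8]
grip_width: 0.395
grasp_force: 60.0
```

Request:
inch_along(segments=[{"sz":0.1},{"sz":0.1}])

```text
time_s: 5.27
tool_pos: [0.6457, -0.1446, 0.0407]
tool_rot: [0.679, 0.734, 0.0, 0.0]
ft_force: [-2.1, 0.3, 5.0]
grip_width: 0.39
grasp_force: 60.5
```

Request:
inch_along(segments=[{"sz":0.1},{"sz":0.1}])

```text
time_s: 5.43
tool_pos: [0.6458, -0.1447, 0.0407]
tool_rot: [0.679, 0.734, 0.0, 0.0]
ft_force: [-8.1, 2.8, 14.1]
grip_width: 0.391
grasp_force: 61.7
```

In the tool's units: -0.001 m is -0.1.

Request:
inch_along(segments=[{"sz":-0.1},{"sz":-0.1},{"sz":-0.1},{"sz":-0.1}], finger_gap=0.75)

```text
time_s: 5.77
tool_pos: [0.6454, -0.1446, 0.0398]
tool_rot: [0.679, 0.734, -0.0, -0.0]
ft_force: [-0.0, -0.3, -0.4]
grip_width: 0.75
grasp_force: 0.0
```

Request:
inch_along(segments=[{"sz":-3},{"sz":-7},{"sz":-10},{"sz":-11},{"sz":-11},{"sz":-11}])

```text
time_s: 6.27
tool_pos: [0.6453, -0.1445, 0.1493]
tool_rot: [0.679, 0.734, -0.0, -0.0]
ft_force: [-0.3, -0.1, -0.7]
grip_width: 0.752
grasp_force: 0.0
```

```bash
python3 g.py .455 .0225 .1 6.8
```

```text
d [ 0.1811 -0.1768  0.0494] rot [-0.0004 -0.0001 -0.0417] t 6.27
```

Request:
inch_along(segments=[{"sx":18,"sy":-17.7,"az":-0.04},{"sx":18,"sy":-17.7,"az":-0.04},{"sx":18,"sy":-17.7,"az":-0.04},{"sx":18,"sy":-17.7,"az":-0.04},{"sx":18,"sy":-17.7,"az":-0.04},{"sx":18,"sy":-17.7,"az":-0.04},{"sx":18,"sy":-17.7,"az":-0.04},{"sx":18,"sy":-17.7,"az":-0.04}])

```text
time_s: 6.93
tool_pos: [0.4536, 0.0223, 0.1488]
tool_rot: [0.664, 0.748, -0.001, -0.001]
ft_force: [1.4, -1.1, 1.1]
grip_width: 0.752
grasp_force: 0.0
```

```bash
python3 g.py .455 .0225 .026 6.8; python3 - <<'E'
from h import *
a=snap('top')['image'][80:160,280:400,::-1];b=snap('side')['image'][110:260,150:340,::-1]
cv2.imwrite('pics/s4.png',np.hstack([cv2.resize(a,(480,320),interpolation=2),cv2.resize(b,(320,320))]))
E
```

```text
d [-0.      0.0017  0.1228] rot [-0.0022 -0.0003  0.0005] t 6.93
```

View pics/s4.png

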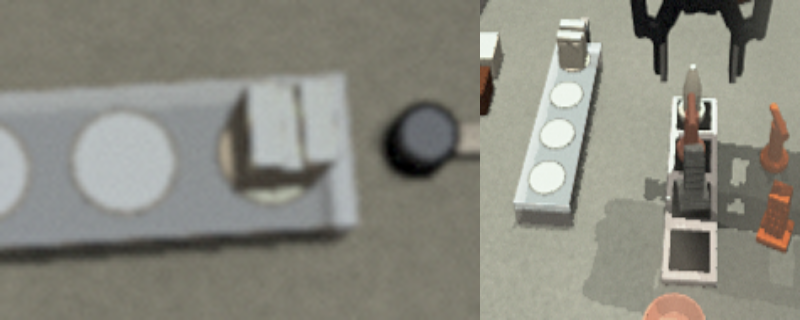

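```bash
python3 - <<'E'
from h import *
s=snap('top')
for X,Y in [(250,83),(335,80),(340,158),(255,170)]:print(ray(s,280+(X+.5)/4-.5,80+(Y+.5)/4-.5,.072).round(4))
im=s['image'].astype(int);g=im.sum(2)/3
import sys
roi=g[94:128,330:368].astype(np.uint8);m=(roi>np.percentile(roi,1)).astype(np.uint8)
print(ray(s,353.4,110.4,.072), 'seat',.6449,-.1446)
cv2.imwrite('pics/s5.png',cv2.resize(s['image'][95:128,325:370,::-1],None,fx=16,fy=16,interpolation=cv2.INTER_CUBIC))
E
```

```text
[ 0.6613 -0.1274  0.072 ]
[ 0.6631 -0.1616  0.072 ]
[ 0.6311 -0.1629  0.072 ]
[ 0.6257 -0.1288  0.072 ]
[ 0.64511232 -0.14519242  0.072     ] seat 0.6449 -0.1446
```

View pics/s5.png

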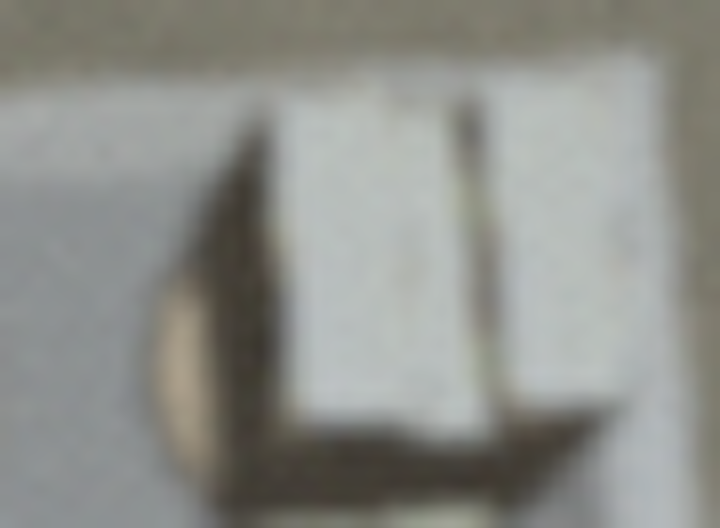

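The block stands on the right seat, its top centred within about 1 mm. Next is the bar.

In the tool's units: 0.12 m is 12, 0.115 m is 11.5.

Request:
inch_along(segments=[{"sy":0.15,"sz":3.5},{"sy":0.15,"sz":7},{"sy":0.15,"sz":10},{"sy":0.15,"sz":11.5},{"sy":0.15,"sz":12},{"sy":0.15,"sz":12},{"sy":0.15,"sz":12}])

```text
time_s: 7.67
tool_pos: [0.4573, 0.021, 0.0304]
tool_rot: [0.665, 0.747, 0.0, 0.0]
ft_force: [0.7, -0.3, 0.5]
grip_width: 0.75
grasp_force: 0.0
```

Request:
inch_along(segments=[{},{},{},{},{},{},{}], finger_gap=0)

```text
time_s: 8.25
tool_pos: [0.4572, 0.0214, 0.0309]
tool_rot: [0.664, 0.747, 0.0, 0.001]
ft_force: [-1.6, 0.2, 7.9]
grip_width: 0.254
grasp_force: 57.4
```

In the tool's units: -0.13 m is -13, -0.1 m is -10.

Request:
inch_along(segments=[{"sz":-2},{"sz":-6},{"sz":-10},{"sz":-13},{"sz":-13},{"sz":-13}])

```text
time_s: 8.75
tool_pos: [0.4572, 0.0215, 0.1615]
tool_rot: [0.665, 0.747, 0.001, 0.001]
ft_force: [-0.4, -0.6, -1.5]
grip_width: 0.257
grasp_force: 57.6
```

```bash
python3 g.py .6401 -.0834 .16 4.4
```

```text
d [-0.1255  0.1694  0.0022] rot [0.0037 0.0005 0.0403] t 8.75
```

Request:
inch_along(segments=[{"sx":-2,"sy":2.7,"az":0.01},{"sx":-4.5,"sy":6,"az":0.02},{"sx":-6.7,"sy":9,"az":0.03},{"sx":-8.9,"sy":12,"az":0.04},{"sx":-11.1,"sy":15,"az":0.04},{"sx":-12.55,"sy":16.94,"az":0.04},{"sx":-12.55,"sy":16.94,"az":0.04},{"sx":-12.55,"sy":16.94,"az":0.04}])

```text
time_s: 9.42
tool_pos: [0.6392, -0.0839, 0.1572]
tool_rot: [0.68, 0.734, -0.001, -0.001]
ft_force: [0.3, 0.2, -1.2]
grip_width: 0.256
grasp_force: 57.8
```

```bash
python3 g.py .6401 -.0834 .048 4.4
```

```text
d [0.0003 0.0013 0.1092] rot [-0.0034 -0.0009 -0.0006] t 9.42
```

Request:
inch_along(segments=[{"sz":3.5},{"sz":7},{"sz":9.5},{"sz":10.5},{"sz":10.8},{"sz":10.8},{"sz":10.8},{"sz":10.8}])

```text
time_s: 10.08
tool_pos: [0.6403, -0.0834, 0.0539]
tool_rot: [0.679, 0.734, 0.001, 0.001]
ft_force: [0.2, 0.4, -0.5]
grip_width: 0.257
grasp_force: 57.8
```

```bash
python3 g.py .6401 -.0834 .048 4.4
```

```text
d [ 0.0001 -0.0002  0.0059] rot [0.0027 0.0007 0.0004] t 10.08
```

Request:
inch_along(segments=[{"sz":0.2},{"sz":0.4},{"sz":0.5},{"sz":0.5}])

```text
time_s: 10.42
tool_pos: [0.6398, -0.0835, 0.048]
tool_rot: [0.679, 0.734, 0.0, 0.0]
ft_force: [-3.4, 0.8, 6.4]
grip_width: 0.256
grasp_force: 58.5
```

Request:
inch_along(segments=[{"sz":0.1},{"sz":0.1}])

```text
time_s: 10.58
tool_pos: [0.6399, -0.0835, 0.0479]
tool_rot: [0.679, 0.734, 0.0, 0.0]
ft_force: [-8.7, 1.2, 16.4]
grip_width: 0.258
grasp_force: 59.5
```

Request:
inch_along(segments=[{"sz":-0.1},{"sz":-0.1},{"sz":-0.1},{"sz":-0.1}], finger_gap=0.75)

```text
time_s: 10.92
tool_pos: [0.6395, -0.0834, 0.0468]
tool_rot: [0.679, 0.734, -0.0, -0.0]
ft_force: [0.0, 0.0, -1.0]
grip_width: 0.749
grasp_force: 0.0
```

Request:
inch_along(segments=[{"sz":-3},{"sz":-7},{"sz":-10},{"sz":-11},{"sz":-11},{"sz":-11}])

```text
time_s: 11.42
tool_pos: [0.6393, -0.0834, 0.1563]
tool_rot: [0.679, 0.734, -0.0, -0.0]
ft_force: [-0.3, 0.3, -0.6]
grip_width: 0.755
grasp_force: 0.0
```

```bash
python3 g.py .467 -.0373 .158 9.2
```

```text
d [ 0.0592 -0.1683 -0.0017] rot [-0.0004 -0.0001 -0.0836] t 11.42
```

In the tool's units: -0.1683 m is -16.83, 0.0592 m is 5.92.

Request:
inch_along(segments=[{"sx":5.92,"sy":-16.83,"az":-0.0836},{"sx":5.92,"sy":-16.83,"az":-0.0836},{"sx":5.92,"sy":-16.83,"az":-0.0836},{"sx":5.92,"sy":-16.83,"az":-0.0836},{"sx":5.92,"sy":-16.83,"az":-0.0836},{"sx":5.92,"sy":-16.83,"az":-0.0836},{"sx":5.92,"sy":-16.83,"az":-0.0836}])

```text
time_s: 12.0
tool_pos: [0.4668, -0.0373, 0.1561]
tool_rot: [0.648, 0.762, -0.0, -0.001]
ft_force: [0.8, -1.1, -0.2]
grip_width: 0.749
grasp_force: 0.0
```

```bash
python3 g.py .467 -.0373 .026 9.2; python3 - <<'E'
from h import *
s=snap('top','t3.png');cv2.imwrite('pics/s6.png',cv2.resize(s['image'][90:140,290:375,::-1],None,fx=9,fy=9,interpolation=cv2.INTER_CUBIC))
E
```

```text
d [-1.000e-04  3.000e-04  1.301e-01] rot [-0.0013 -0.0004  0.0002] t 12.0
```

View pics/s6.png

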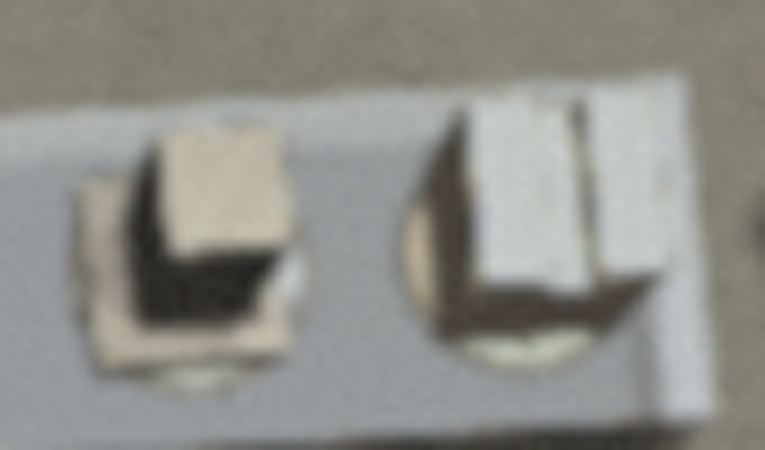

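```bash
python3 - <<'E'
from h import *
s=snap('top')
f=lambda X,Y,z:ray(s,290+(X+.5)/9-.5,90+(Y+.5)/9-.5,z)
def q(n,P,z):
    W=np.array([f(*p,z) for p in P]);print(n,W.mean(0).round(4),np.linalg.norm(np.diff(W,axis=0),axis=1).round(4))
q('bartop',[(160,132),(283,125),(290,245),(172,258)],.088)
q('barfoot bottom edge',[(100,368),(292,352)],.038)
q('barfoot left edge',[(78,185),(100,368)],.038)
q('block',[(468,105),(670,90),(660,268),(485,285)],.072)
E
```

```text
bartop [ 0.6389 -0.0807  0.088 ] [0.0214 0.0213 0.0206]
barfoot bottom edge [ 0.6219 -0.0828  0.038 ] [0.0356]
barfoot left edge [ 0.6374 -0.0631  0.038 ] [0.0347]
block [ 0.6453 -0.1445  0.072 ] [0.0363 0.0325 0.0314]
```

The bar is about 1.5 mm left of its seat centre and the block is centred; both are upright. Next is the tbar.

In the tool's units: 0.128 m is 12.8, 0.122 m is 12.2.

Request:
inch_along(segments=[{"sz":3.5},{"sz":7},{"sz":10.5},{"sz":12.2},{"sz":12.8},{"sz":12.8},{"sz":12.8}])

```text
time_s: 12.68
tool_pos: [0.4679, -0.0375, 0.0294]
tool_rot: [0.648, 0.762, 0.0, 0.0]
ft_force: [0.9, -0.9, -0.8]
grip_width: 0.753
grasp_force: 0.0
```

Request:
inch_along(segments=[{},{},{},{},{},{},{}], finger_gap=0)

```text
time_s: 13.27
tool_pos: [0.4676, -0.0374, 0.0298]
tool_rot: [0.648, 0.762, 0.0, 0.001]
ft_force: [-2.5, 0.2, 7.5]
grip_width: 0.194
grasp_force: 58.3
```

Request:
inch_along(segments=[{"sz":-2},{"sz":-6},{"sz":-10},{"sz":-13},{"sz":-13},{"sz":-13}])

```text
time_s: 13.77
tool_pos: [0.4677, -0.0374, 0.1604]
tool_rot: [0.648, 0.762, 0.001, 0.001]
ft_force: [-0.7, 0.8, -1.6]
grip_width: 0.194
grasp_force: 58.7
```

```bash
python3 g.py .6355 -.0212 .16 4.4
```

```text
d [-0.0109  0.1682  0.001 ] rot [0.0033 0.001  0.0839] t 13.77
```

In the tool's units: 0.1682 m is 16.82, 0.155 m is 15.5.

Request:
inch_along(segments=[{"sx":-0.2,"sy":3,"az":0.015},{"sx":-0.4,"sy":6,"az":0.03},{"sx":-0.6,"sy":9.5,"az":0.045},{"sx":-0.8,"sy":13,"az":0.06},{"sx":-1,"sy":15.5,"az":0.075},{"sx":-1.09,"sy":16.82,"az":0.0839},{"sx":-1.09,"sy":16.82,"az":0.0839},{"sx":-1.09,"sy":16.82,"az":0.0839}])

```text
time_s: 14.43
tool_pos: [0.6344, -0.0211, 0.1566]
tool_rot: [0.679, 0.734, -0.001, -0.001]
ft_force: [-0.5, -0.0, -1.3]
grip_width: 0.19
grasp_force: 59.0
```

Request:
inch_along(segments=[{"sz":3.5},{"sz":7},{"sz":9.5},{"sz":10.5},{"sz":10.7},{"sz":10.7},{"sz":10.7},{"sz":10.7}])

```text
time_s: 15.1
tool_pos: [0.6358, -0.0213, 0.0539]
tool_rot: [0.679, 0.734, 0.001, 0.001]
ft_force: [-0.5, -0.7, -2.0]
grip_width: 0.192
grasp_force: 59.0
```

```bash
python3 g.py .6355 -.0212 .047 4.4
```

```text
d [ 0.0001 -0.0003  0.0069] rot [ 0.0028  0.0005 -0.0001] t 15.1
```

Request:
inch_along(segments=[{"sz":0.2},{"sz":0.4},{"sz":0.6},{"sz":0.6}])

```text
time_s: 15.43
tool_pos: [0.6353, -0.0212, 0.0469]
tool_rot: [0.679, 0.734, 0.0, 0.0]
ft_force: [-2.9, -0.2, 7.4]
grip_width: 0.196
grasp_force: 59.5
```

Request:
inch_along(segments=[{"sz":0.1},{"sz":0.1}])

```text
time_s: 15.6
tool_pos: [0.6353, -0.0212, 0.0468]
tool_rot: [0.679, 0.734, 0.0, 0.001]
ft_force: [-9.3, 0.2, 17.1]
grip_width: 0.19
grasp_force: 60.9
```

Request:
inch_along(segments=[{"sz":-0.1},{"sz":-0.1},{"sz":-0.1},{"sz":-0.1}], finger_gap=0.75)

```text
time_s: 15.93
tool_pos: [0.6349, -0.0212, 0.0458]
tool_rot: [0.679, 0.734, -0.0, -0.0]
ft_force: [-1.1, -0.2, 0.1]
grip_width: 0.741
grasp_force: 0.0
```

Request:
inch_along(segments=[{"sz":-3},{"sz":-7},{"sz":-10},{"sz":-11},{"sz":-11},{"sz":-11}])

```text
time_s: 16.43
tool_pos: [0.6348, -0.0212, 0.1553]
tool_rot: [0.679, 0.734, -0.0, -0.0]
ft_force: [-1.0, 0.4, -0.7]
grip_width: 0.751
grasp_force: 0.0
```

```bash
python3 g.py .472 -.0963 .158 4.4
```

```text
d [-0.0624 -0.168  -0.0026] rot [-0.0003 -0.     -0.0001] t 16.43
```

In the tool's units: -0.168 m is -16.8, -0.0624 m is -6.24.

Request:
inch_along(segments=[{"sx":-6.24,"sy":-16.8},{"sx":-6.24,"sy":-16.8},{"sx":-6.24,"sy":-16.8},{"sx":-6.24,"sy":-16.8},{"sx":-6.24,"sy":-16.8},{"sx":-6.24,"sy":-16.8},{"sx":-6.24,"sy":-16.8}])

```text
time_s: 17.02
tool_pos: [0.4717, -0.0964, 0.1548]
tool_rot: [0.68, 0.733, -0.0, -0.001]
ft_force: [0.2, 1.3, -0.4]
grip_width: 0.747
grasp_force: 0.0
```

```bash
python3 g.py .472 -.0963 .024 4.4; python3 - <<'E'
from h import *
a=snap('top')['image'][90:145,250:330,::-1];b=snap('side')['image'][110:260,150:340,::-1]
cv2.imwrite('pics/s7.png',np.hstack([cv2.resize(a,(480,330),interpolation=2),cv2.resize(b,(320,330))]))
E
```

```text
d [-0.      0.0006  0.1308] rot [-0.0016 -0.0007 -0.0011] t 17.02
```

View pics/s7.png

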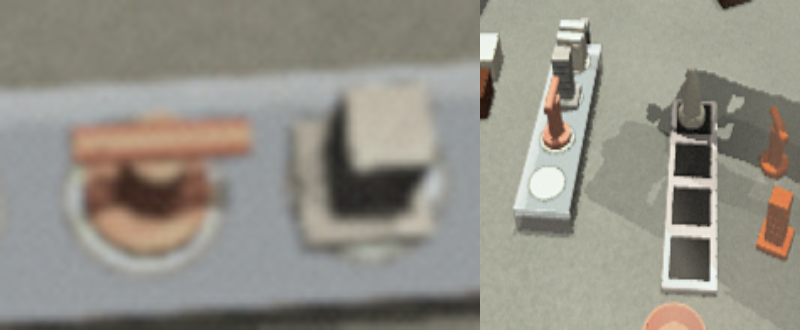

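The tbar is centred in its seat (foot centre and seat centre both at about column 147). Last is the cone.

Request:
inch_along(segments=[{"sz":3.5},{"sz":7},{"sz":10.5},{"sz":12.5},{"sz":13.1},{"sz":13.1},{"sz":13.1}])

```text
time_s: 17.7
tool_pos: [0.473, -0.0962, 0.0255]
tool_rot: [0.679, 0.734, 0.0, 0.0]
ft_force: [0.5, -0.2, 1.0]
grip_width: 0.749
grasp_force: 0.0
```

Request:
inch_along(segments=[{},{},{},{},{},{},{}], finger_gap=0)

```text
time_s: 18.28
tool_pos: [0.4728, -0.0964, 0.0261]
tool_rot: [0.68, 0.734, 0.0, 0.001]
ft_force: [-2.3, 1.6, 9.0]
grip_width: 0.257
grasp_force: 58.5
```

Request:
inch_along(segments=[{},{},{"sz":0.15},{"sz":0.3},{"sz":0.3}], finger_gap=0.6)

```text
time_s: 18.7
tool_pos: [0.4721, -0.0963, 0.0216]
tool_rot: [0.679, 0.734, -0.0, -0.0]
ft_force: [0.6, -0.0, -0.2]
grip_width: 0.601
grasp_force: 0.0
```

Request:
inch_along(segments=[{},{},{},{},{},{}], finger_gap=0)

```text
time_s: 19.2
tool_pos: [0.4723, -0.0963, 0.0221]
tool_rot: [0.679, 0.734, 0.0, 0.0]
ft_force: [-1.8, -0.9, 5.5]
grip_width: 0.26
grasp_force: 59.0
```

```bash
python3 - <<'E'
from h import *
b=snap('side')['image'][90:240,220:340,::-1]
cv2.imwrite('pics/s8.png',cv2.resize(b,None,fx=4,fy=4,interpolation=2))
E
```

```text
(no output)
```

View pics/s8.png

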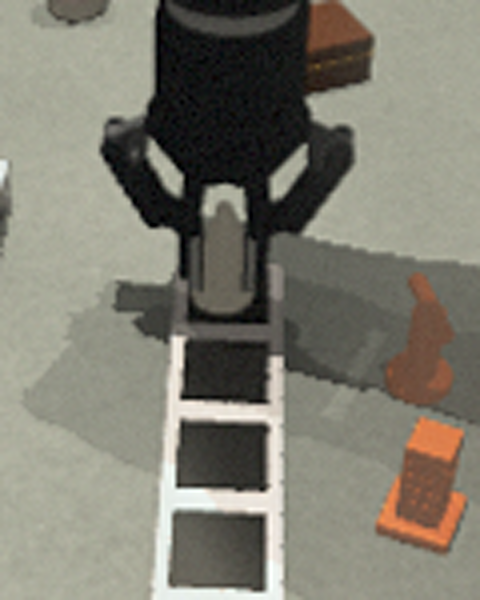

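The cone stands upright between the fingers at (222,260).

In the tool's units: -0.138 m is -13.8, -0.1 m is -10.

Request:
inch_along(segments=[{"sz":-2},{"sz":-6},{"sz":-10},{"sz":-13.8},{"sz":-13.8},{"sz":-13.8}])

```text
time_s: 19.75
tool_pos: [0.473, -0.0965, 0.1615]
tool_rot: [0.679, 0.734, 0.001, 0.002]
ft_force: [-0.1, -0.8, -1.2]
grip_width: 0.258
grasp_force: 58.9
```

```bash
python3 g.py .6309 .0408 .16 4.4
```

```text
d [0.1248 0.168  0.002 ] rot [ 0.0037  0.0013 -0.0001] t 19.75
```

In the tool's units: 0.168 m is 16.8, 0.15 m is 15.

Request:
inch_along(segments=[{"sx":2,"sy":2.7},{"sx":4.5,"sy":6},{"sx":6.7,"sy":9},{"sx":8.9,"sy":12},{"sx":11.1,"sy":15},{"sx":12.48,"sy":16.8},{"sx":12.48,"sy":16.8},{"sx":12.48,"sy":16.8}])

```text
time_s: 20.42
tool_pos: [0.6297, 0.0417, 0.1572]
tool_rot: [0.679, 0.734, -0.001, -0.001]
ft_force: [0.0, 0.1, -1.1]
grip_width: 0.26
grasp_force: 59.1
```

Request:
inch_along(segments=[{"sz":3.5},{"sz":7},{"sz":10},{"sz":11.2},{"sz":11.5},{"sz":11.5},{"sz":11.5},{"sz":11.5}])

```text
time_s: 21.08
tool_pos: [0.6311, 0.0409, 0.047]
tool_rot: [0.68, 0.734, 0.001, 0.001]
ft_force: [0.0, -0.2, -0.5]
grip_width: 0.261
grasp_force: 59.1
```

```bash
python3 g.py .6309 .0408 .0391 4.4
```

```text
d [-0.0001 -0.0002  0.0079] rot [ 0.0029  0.0002 -0.0002] t 21.08
```

Request:
inch_along(segments=[{"sz":0.2},{"sz":0.4},{"sz":0.6},{"sz":0.6}])

```text
time_s: 21.42
tool_pos: [0.6304, 0.0411, 0.0392]
tool_rot: [0.679, 0.734, 0.0, 0.0]
ft_force: [1.1, 1.0, 1.2]
grip_width: 0.26
grasp_force: 59.2
```

Request:
inch_along(segments=[{"sz":0.1},{"sz":0.1}])

```text
time_s: 21.58
tool_pos: [0.6304, 0.0411, 0.0391]
tool_rot: [0.679, 0.734, 0.0, 0.0]
ft_force: [-6.3, 0.3, 11.5]
grip_width: 0.262
grasp_force: 60.4
```

Request:
inch_along(segments=[{"sz":0.1},{"sz":0.1}])

```text
time_s: 21.75
tool_pos: [0.6305, 0.041, 0.0391]
tool_rot: [0.679, 0.734, 0.0, 0.0]
ft_force: [-11.4, -0.5, 21.6]
grip_width: 0.263
grasp_force: 61.5
```

Contact. Release, rise, and retreat left and toward the robot to see everything.

Request:
inch_along(segments=[{"sz":-0.2},{"sz":-0.2},{"sz":-0.2},{"sz":-0.2}], finger_gap=0.75)

```text
time_s: 22.08
tool_pos: [0.6301, 0.041, 0.0387]
tool_rot: [0.679, 0.734, -0.0, -0.0]
ft_force: [-0.1, -0.5, -1.1]
grip_width: 0.748
grasp_force: 0.0
```

Request:
inch_along(segments=[{"sz":-3},{"sz":-7},{"sz":-11},{"sz":-15},{"sz":-15},{"sz":-15}])

```text
time_s: 22.58
tool_pos: [0.6309, 0.0411, 0.1912]
tool_rot: [0.679, 0.734, 0.001, 0.002]
ft_force: [-0.2, 0.6, -0.4]
grip_width: 0.752
grasp_force: 0.0
```

Request:
inch_along(segments=[{"sx":20,"sy":-18},{"sx":20,"sy":-18},{"sx":20,"sy":-18},{"sx":20,"sy":-18},{"sx":20,"sy":-18},{"sx":20,"sy":-18},{"sx":20,"sy":-18},{"sx":20,"sy":-18}])

```text
time_s: 23.25
tool_pos: [0.4324, 0.2287, 0.1876]
tool_rot: [0.678, 0.735, -0.001, -0.001]
ft_force: [0.5, -0.1, -0.2]
grip_width: 0.75
grasp_force: 0.0
```

```bash
python3 - <<'E'
from h import *
a=snap('top')['image'][90:150,205:375,::-1];b=snap('side')['image'][110:290,140:360,::-1]
cv2.imwrite('pics/s9.png',np.vstack([cv2.resize(a,(790,279),interpolation=2),cv2.copyMakeBorder(cv2.resize(b,(390,319)),0,0,0,400,0)]))
E
```

View pics/s9.png

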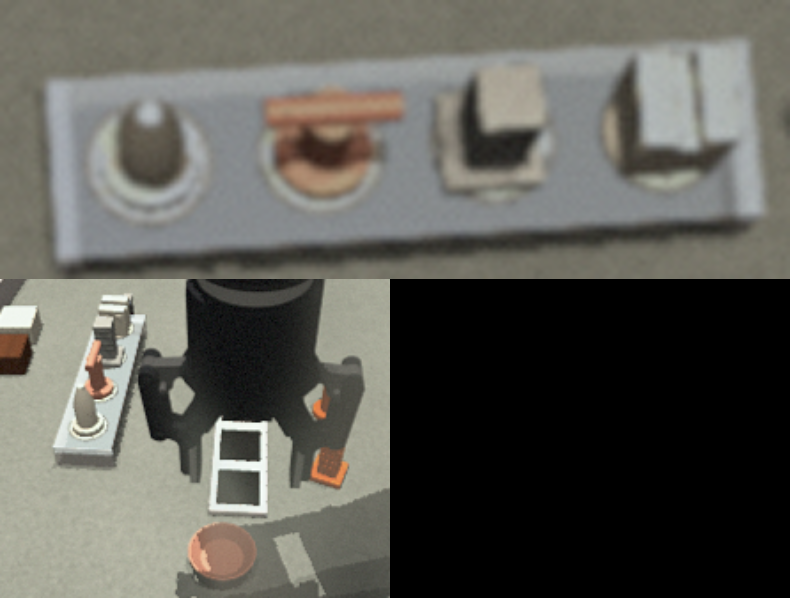

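All four stands are upright on their seats (cone 150, tbar 322, bar 493, block 672), the dish is unmoved, and the arm is clear.

Request:
inch_along(segments=[{},{},{}], quiet=true)

```text
ok
```

```bash
python3 -c "
from plant import close_job;print(close_job())"
```

```text
the job is handed in; nothing more can be done
None
```

Job handed in at about 23.5 s: left to right the riser now holds cone, tbar, bar, block (the reverse of the tray), all upright and released within about 2 mm of their seat centres, with the dish not touched.

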